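Stand up the recipe card and hold the bag clip open around its edge

TASK

Take the recipe card out of the recipe box and stand it, wooden rail up, right down in the slot of the raised recipe stand, and let it go. Then pick up the orange bag clip by squeezing its handles and hold it open around the card's left upright edge (seen from the robot), below the wooden rail, one jaw in front of the card and one behind, well past the edge and neither touching the card, so that I can slip a note in. Finish like that, still holding the clip gaping; do not knock over or shove the other things about.

Things in the scene. Friction and masses are not known exactly. Their poses are not given: they have to be found in the camera images.
- recipe_card: stiff white card, 4 mm thick, 110 mm wide, 122 mm tall, with a dark wooden rail along its top (12 mm thick, 112 mm wide, 20 mm tall); total height 140 mm, about 70 g, same on both faces. Loose; starts standing in the recipe box. Origin: middle of its lower edge; x = thickness, y = width, z = up
- card_rail (a point): middle of the card's wooden rail, the place to grip it, 130 mm above its foot; axes as the card
- card_foot (a point): middle of the card's lower edge; axes as the card
- box_gap (a point): gap of the fixed pale-wood recipe box (80 mm deep, 136 mm wide, 60 mm tall, coloured divider leaves up to 70 mm tall) in which the card stands: centre of the gap's floor, 6 mm above the worktop. The gap is 6.5 mm wide along x; y runs along it, z up. The card lifts straight up out; its foot is clear above z = 72 mm
- stand_slot (a point): centre of the slot's floor in the fixed wooden recipe stand, 40 mm above the worktop. The slot is 7 mm wide along x, 122 mm long along y (y points to the robot's left), walls up to 75 mm above the worktop, flared lips up to 83 mm that open to about 18 mm. The stand's foot measures 90x140 mm. Behind it a wall cabinet hangs 0.45 m above the worktop (beyond x about 0.58 m): mind the wrist
- clip: orange bag clip, about 50 g, 96 mm long, 30 mm tall as it lies on its side on the brown chopping board (board top 21 mm above the worktop), hinge upright. Origin: on the hinge axis at the underside; x points to the jaw tips, y across, z up (axes of the +y lever). Handles (white ribs) at its -x end, 38 mm over all at their ends; squeezed together they open the jaws
- clip_handles (a point): mid-way between the handles, 34 mm behind the hinge, half-way up the clip: squeeze here from above, a finger on each side along y. The handles are 31 mm over all here when shut, 14 mm and parallel at the stop; it takes about 4 N to start and 11 N at the stop. Let go, it springs shut
- clip_tip_a (a point): inner face of the +y jaw's tip, 46 mm ahead of the hinge, half-way up
- clip_tip_b (a point): inner face of the -y jaw's tip, 46 mm ahead of the hinge, half-way up
- clip_jaw (a joint): opening angle between the clip's two levers, rad: 0 shut, 0.5 fully open (stop; the tips gape 24 mm); 0.3 is a gape of about 14 mm
- garlic: bystander, leave alone: garlic bulb, 56 mm, on the far left of the chopping board
- glass: bystander, leave alone: clear drinking glass, 81 mm wide, 91 mm tall, at the back of the worktop
- mug: bystander, leave alone: small cream mug, 63x87x52 mm, at the back right
- tub: bystander, leave alone: white tub with foil lid, 72 mm wide, 71 mm tall, on the back of the hob
- spice_jar: bystander, leave alone: spice jar with red cap, 45 mm wide, 106 mm tall, at the back of the hob
Not all that is in view belongs to the job. There is more than one size of the clip; the job needs the smaller.

How it is judged:
On the way, in this order (a step that is already met when the one before it is completed fails the run):
1. the card stands let go in the stand's slot, rail up (z of card_foot in the frame of stand_slot between -0.004 and 0.006 m and x of card_foot in the frame of stand_slot between -0.006 and 0.006 m and y of card_foot in the frame of stand_slot between -0.012 and 0.012 m and angle between card_foot's own z axis and vertical below 0.12 rad and angle between the y axis of card_foot and the y axis of stand_slot, either way round below 0.1 rad and contact force between the fingers and recipe_card below 0.1 N and linear speed of recipe_card below 0.03 m/s), for 0.3 s.
2. the clip is squeezed open in the fingers, lifted clear of the board (value of joint clip_jaw above 0.3 rad and contact force between the fingers and clip above 1 N and height (world z) of clip_handles above 0.07 m), for 0.2 s.
At the end, for the whole second after the job is handed in: Card in the slot (foot within 6 mm of its floor, lean < 0.12 rad), let go; fingers hold the clip open (joint > 0.3 rad, > 1 N), at rest; a jaw tip each side of the card, 1.5 mm off its faces, 8 to 75 mm past its left edge, 50 to 120 mm above its foot; clip on card < 0.5 N (z of card_foot in the frame of stand_slot between -0.004 and 0.006 m and x of card_foot in the frame of stand_slot between -0.006 and 0.006 m and y of card_foot in the frame of stand_slot between -0.012 and 0.012 m and angle between card_foot's own z axis and vertical below 0.12 rad and angle between the y axis of card_foot and the y axis of stand_slot, either way round below 0.1 rad and contact force between the fingers and recipe_card below 0.1 N and value of joint clip_jaw above 0.3 rad and contact force between the fingers and clip above 1 N and ((x of clip_tip_a in the frame of card_foot above 0.0035 m and x of clip_tip_b in the frame of card_foot below -0.0035 m) or (x of clip_tip_b in the frame of card_foot above 0.0035 m and x of clip_tip_a in the frame of card_foot below -0.0035 m)) and y of clip_tip_a in the frame of stand_slot between -0.02 and 0.047 m and z of clip_tip_a in the frame of card_foot between 0.05 and 0.12 m and y of clip_tip_b in the frame of stand_slot between -0.02 and 0.047 m and z of clip_tip_b in the frame of card_foot between 0.05 and 0.12 m and contact force between clip and recipe_card below 0.5 N and linear speed of clip below 0.03 m/s); the arm keeps its last pose, push and grip.
It fails at once if the garlic is knocked over or shoved (over 40 mm) (distance of garlic from where it was at the start of the episode above 0.04 m or angle between garlic's own z axis and vertical above 0.6 rad).
It fails at once if the glass is knocked over or shoved (over 40 mm) (distance of glass from where it was at the start of the episode above 0.04 m or angle between glass's own z axis and vertical above 0.6 rad).
It fails at once if the mug is knocked over or shoved (over 40 mm) (distance of mug from where it was at the start of the episode above 0.04 m or angle between mug's own z axis and vertical above 0.6 rad).
It fails at once if the tub is knocked over or shoved (over 40 mm) (distance of tub from where it was at the start of the episode above 0.04 m or angle between tub's own z axis and vertical above 0.6 rad).
It fails at once if the spice jar is knocked over or shoved (over 40 mm) (distance of spice_jar from where it was at the start of the episode above 0.04 m or angle between spice_jar's own z axis and vertical above 0.6 rad).
It also fails if it takes over 50 s, if anything falls off the work surface, if the arm or the gripper's body presses on something with over 40 N, if the wrist force passes 120 N, or if a joint passes its speed limit or range.

ROBOT

A 6-joint arm with a two-finger parallel gripper is mounted at the origin on a cart in front of the work surface, level with it; the furniture and walls round the work are solid. World frame = base frame: x ahead of the robot, y to its left, z up, the work surface at z = 0. Lengths are in m, angles in rad, forces in N, time in s.
With the tool pointing down it reaches from about 0.275 to 1 m from the base axis. Payload 8.4 kg.
Tool frame: the origin (TCP) lies on the centre line of the jaws, within the pads' length; the fingertips stand 17 mm ahead of it and the grasp point (between the pads) lies 2 mm behind it (bot.tcp_to_tips is the y of the fingertips in the tool frame, in m); y points along the fingers, z is the direction in which the jaws open and shut, and the axes are right-handed (so a half turn about y gives the same grasp; the last joint's range is limited). The gripper opens to 85 mm and grips with 20 to 120 N. Pads are 22 mm wide; open, the fingers measure 114 mm over their backs; the gripper's body (76 mm by 85 mm) begins 54 mm behind the grasp point. The pads swing forward as they close: fully open they stand 13 mm farther back than shut.
Start: joints at [1.177, 0.353, 1.633, -0, 1.155, -0.002], TCP at [0.239, 0.578, 0.248] pointing down, gripper open.
Joint ranges: [-2.63, 2.63], [-0.92, 2.1], [0.06, 2.66], [-1.3, 4.44], [0, 2.69], [-3.02, 3.02]. Speed limits (rad/s): [2.22, 2.22, 2.79, 3.14, 3.14, 3.14].

INTERFACE

Orientations are given as a unit quaternion [x, y, z, w].
In Python, from workcell import bot, hand, kinematics, get_obs, vision, hand_in gives the robot as it stands. The module is installed in compiled form; this text tells all that it offers. Calls block until the motion is done:
- bot.reach(position, orientation): joint-space move of the TCP to a pose.
- bot.servo_line(position, ori=None, velocity=0.15): straight line of the TCP; ori=None keeps the orientation; velocity is the mean speed in m/s.
- bot.goto_joints(angles): joint-space move.
- hand.move_gripper(opening, strength=None): finger opening in m; strength is the grip in N (None keeps the last); returns when the fingers have stopped.
- bot.dwell(seconds).
- kinematics.solve_ik(position, orientation): joint angles nearest the present ones, or None.
- get_obs(): the state.
- vision.read_camera(name): name is "scene" or "top" or "wrist"; returns a dict with "frame" (480x640x3 uint8, red, green, blue), "intrinsics" (3x3 intrinsics, pixels), "view" (4x4, takes a point from world to camera coordinates). Camera axes: x right, y down, z forward; pixel columns grow to the right and rows downward; lengths in m; the calibration is good to about 2 mm. A picture is of the moment at which its call begins. There is no depth.
A pose or a line that the arm cannot do raises bot.IKError and nothing moves.
- hand_in(): hands the job in, once; it reports no verdict.
The state is a dict: "time_s": time; "joint_pos": joint angles; "joint_vel": joint speeds; "joint_efforts": joint torques, N m; "position": TCP position; "orientation": TCP orientation; "wrist_force": force on the tool from outside, world axes, zero at the start; "ft_torque": the same for the moment, N m; "gripper_width": finger opening in m.
Only numpy, scipy, OpenCV 4.12 (cv2) and the standard library are available. Lean on these libraries where they do the work, as an engineer would, in place of code of your own. Each camera call takes 0.05 s, during which the arm holds its last target.

## Working session

There is one attempt and no reset: what is moved stays moved. The work goes in short steps, each a Python script; the robot and the scene stay as the last script left them, time stands still between calls to the robot, and variables do not carry over. Pictures are saved under pics/ and viewed, and the job is handed in when it is done.

```bash
mkdir -p pics; ls; python3 - <<'E'
from workcell import bot, hand, kinematics, get_obs, vision
import cv2,numpy as np
for n in ["scene","top","wrist"]:
    r=vision.read_camera(n); cv2.imwrite(f"pics/{n}0.png",r["frame"][:,:,::-1]); np.savez(f"pics/{n}0.npz",**{k:r[k] for k in r})
    print(n,np.round(r["intrinsics"],1).tolist(),np.round(r["view"],3).tolist())
o=get_obs();print({k:np.round(v,3) for k,v in o.items()}, bot.tcp_to_tips)
E
```

```text
pics
scene [[552.1, 0.0, 319.6], [0.0, 552.1, 241.0], [0.0, 0.0, 1.0]] [[0.894, -0.448, 0.01, -0.513], [-0.186, -0.391, -0.901, 0.181], [0.407, 0.804, -0.433, 1.239], [0.0, 0.0, 0.0, 1.0]]
top [[492.8, 0.0, 313.1], [0.0, 492.8, 229.2], [0.0, 0.0, 1.0]] [[0.028, -1.0, 0.001, -0.028], [-0.993, -0.028, -0.118, 0.599], [0.118, 0.002, -0.993, 1.258], [0.0, 0.0, 0.0, 1.0]]
wrist [[333.6, 0.0, 318.8], [0.0, 333.6, 241.3], [0.0, 0.0, 1.0]] [[0.382, 0.924, -0.001, -0.625], [0.877, -0.362, 0.317, -0.041], [0.293, -0.122, -0.948, 0.38], [0.0, 0.0, 0.0, 1.0]]
{'time_s': np.float64(0.15), 'joint_pos': array([ 1.177,  0.354,  1.634,  0.   ,  1.155, -0.002]), 'joint_vel': array([-0.   , -0.002, -0.   , -0.001, -0.   ,  0.001]), 'joint_efforts': array([-0.0000e+00, -6.0564e+01, -3.4234e+01, -0.0000e+00,  6.0000e-03,
       -0.0000e+00]), 'position': array([0.239, 0.577, 0.248]), 'orientation': array([ 0.694, -0.138,  0.138, -0.693]), 'wrist_force': array([-0.061, -0.005,  0.657]), 'ft_torque': array([-0.01 ,  0.031,  0.031]), 'gripper_width': np.float64(0.085)} 0.017
```

View pics/scene0.png

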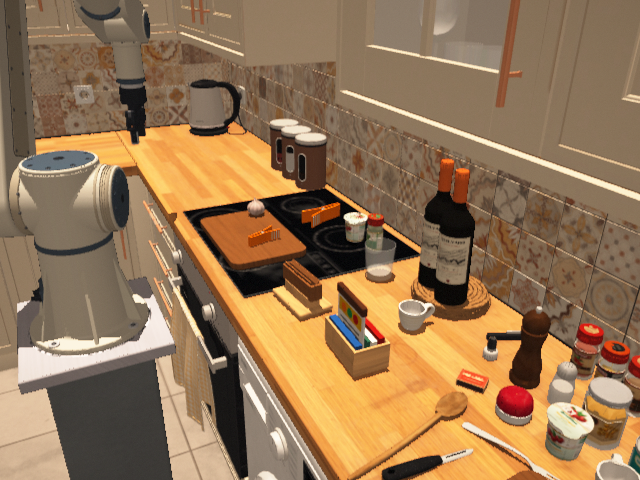

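View pics/top0.png

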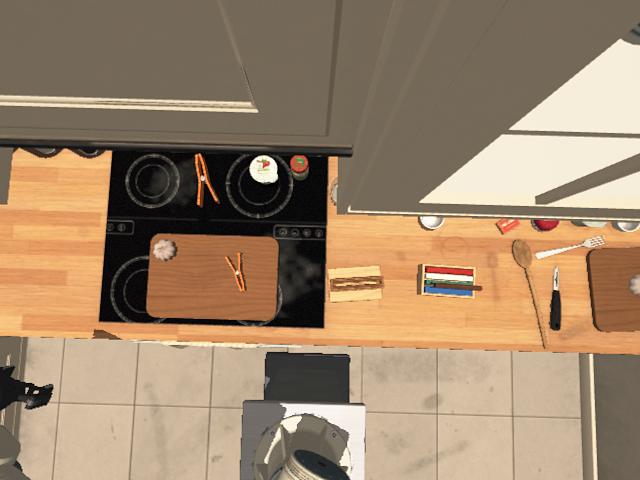

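View pics/wrist0.png

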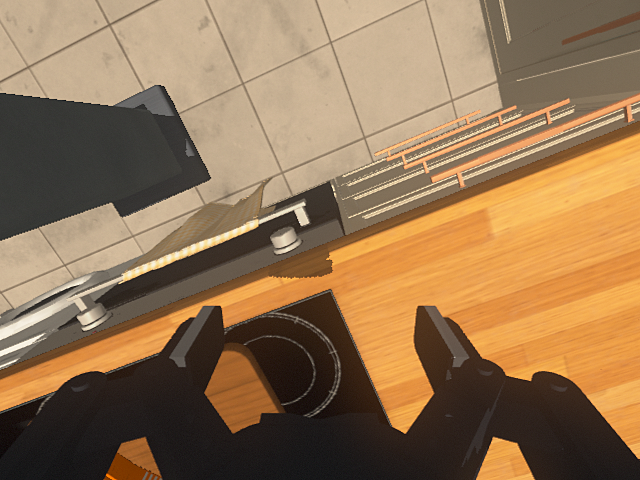

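```bash
cat > h.py <<'E'
import cv2,numpy as np
from scipy.spatial.transform import Rotation as R
def load(n): return dict(np.load(f"pics/{n}.npz"))
def backproj(r,u,v,z):
    K,V=r["intrinsics"],r["view"]; d=V[:3,:3].T@np.linalg.solve(K,[u,v,1.]); c=-V[:3,:3].T@V[:3,3]
    return c+d*(z-c[2])/d[2]
def proj(r,P):
    P=np.atleast_2d(P); c=P@r["view"][:3,:3].T+r["view"][:3,3]; q=c@r["intrinsics"].T; return q[:,:2]/q[:,2:]
def snap(name,out):
    from workcell import vision
    r=vision.read_camera(name); cv2.imwrite(f"pics/{out}.png",r["frame"][:,:,::-1]); np.savez(f"pics/{out}.npz",**{k:r[k] for k in r}); return r
def crop(n,x0,y0,x1,y1,s,out,marks=()):
    im=cv2.imread(f"pics/{n}.png"); im=cv2.resize(im[y0:y1,x0:x1],None,fx=s,fy=s,interpolation=cv2.INTER_CUBIC)
    for u,v in marks: cv2.circle(im,(int((u-x0+.5)*s),int((v-y0+.5)*s)),2,(255,0,255),-1)
    cv2.imwrite(f"pics/{out}.png",im)
E
python3 - <<'E'
from h import *
crop("top0",320,250,490,310,4.6,"c1"); crop("top0",190,140,290,310,3.5,"c2"); crop("scene0",265,250,395,380,4.6,"c3")
crop("scene0",230,190,350,260,6,"c4")
E
```

```text
(no output)
```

View pics/c1.png

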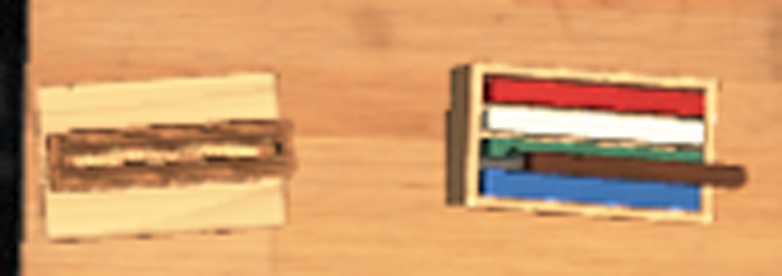

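View pics/c2.png

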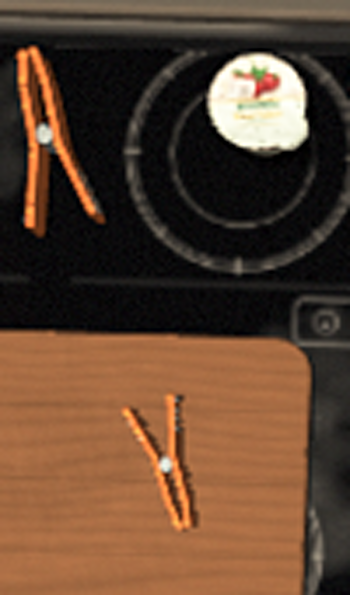

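View pics/c3.png

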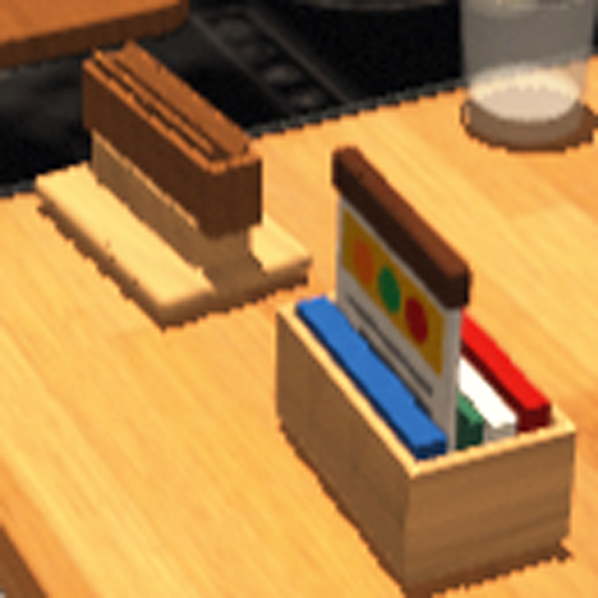

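View pics/c4.png

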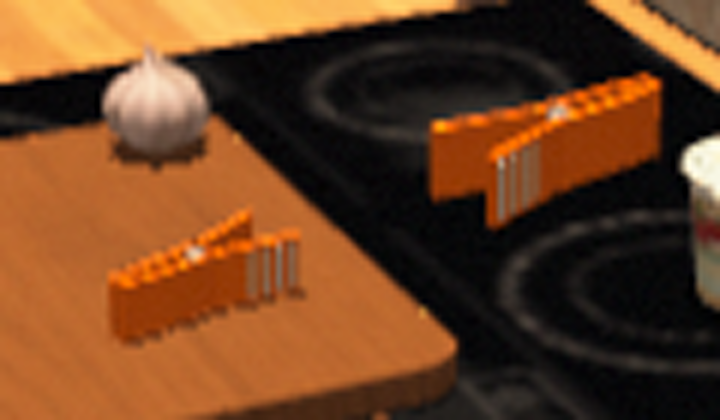

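```bash
python3 - <<'E'
from h import *
r=load("top0")
def q(x,y): return 320+x/4.6-.5,250+y/4.6-.5
def c(x,y): return 190+x/3.5-.5,140+y/3.5-.5
for n,p,z in [("railL",q(525,160),.146),("railR",q(746,176),.146),
 ("boxTL",q(478,66),.06),("boxTR",q(717,82),.06),("boxBL",q(478,203),.06),("boxBR",q(711,221),.06),
 ("slotL",q(75,159),.083),("slotR",q(278,148),.083),
 ("ftTL",q(38,88),.015),("ftTR",q(272,73),.015),("ftBR",q(285,224),.015),("ftBL",q(50,240),.015),
 ("hinge",c(166,465),.051),("jaw",c(185,527),.051),("hA",c(127,411),.051),("hB",c(173,398),.051),
 ("bhinge",c(44,134),.03),("bjaw",c(30,50),.03),("bh",c(35,232),.03),("bh2",c(98,220),.03)]:
    print(n,np.round(p,1),np.round(backproj(r,*p,z),4))
from workcell import kinematics
c=R.from_matrix(np.array([[0,0,1],[0,-1,0],[0,0,0]])) if 0 else None
E
```

```text
railL [433.6 284.3] [ 0.4637 -0.3001  0.146 ]
railR [481.7 287.8] [ 0.4587 -0.4138  0.146 ]
boxTL [423.4 263.8] [ 0.5161 -0.295   0.06  ]
boxTR [475.4 267.3] [ 0.511  -0.4276  0.06  ]
boxBL [423.4 293.6] [ 0.4406 -0.2951  0.06  ]
boxBR [474.1 297.5] [ 0.4344 -0.4235  0.06  ]
slotL [335.8 284.1] [ 0.4582 -0.0714  0.083 ]
slotR [379.9 281.7] [ 0.4672 -0.1814  0.083 ]
ftTL [327.8 268.6] [ 0.4987 -0.0524  0.015 ]
ftTR [378.6 265.4] [ 0.5111 -0.1866  0.015 ]
ftBR [381.5 298.2] [ 0.4253 -0.1951  0.015 ]
ftBL [330.4 301.7] [ 0.4125 -0.0614  0.015 ]
hinge [236.9 272.4] [0.4811 0.1815 0.051 ]
jaw [242.4 290.1] [0.4364 0.1655 0.051 ]
hA [225.8 256.9] [0.5199 0.212  0.051 ]
hB [238.9 253.2] [0.5304 0.1786 0.051 ]
bhinge [202.1 177.8] [0.7304 0.2894 0.03  ]
bjaw [198.1 153.8] [0.7957 0.3037 0.03  ]
bh [199.5 205.8] [0.6546 0.292  0.03  ]
bh2 [217.5 202.4] [0.6651 0.2448 0.03  ]
```

```bash
cat >> h.py <<'E'
def ori(psi,flip=False):
    z=np.array([np.cos(psi),np.sin(psi),0])*(-1 if flip else 1); y=np.array([0,0,-1.]); x=np.cross(y,z)
    return R.from_matrix(np.c_[x,y,z]).as_quat()
E
python3 - <<'E'
from h import *
from workcell import *
o=get_obs(); print(np.round(R.from_quat(o["orientation"]).as_matrix(),2).tolist())
V=load("wrist0")["view"]; Rt=R.from_quat(o["orientation"]).as_matrix()
c=-V[:3,:3].T@V[:3,3]; print("cam in tool",Rt.T@(c-o["position"]),"dir",Rt.T@V[2,:3])
for n,p,psi in [("box",[.461,-.357,.3],-.04),("stand",[.463,-.126,.3],.093),("clip",[.513,.191,.3],.33+np.pi/2),("fin",[.45,-.02,.14],.093)]:
    for f in (0,1):
        q=kinematics.solve_ik(p,ori(psi,f)); print(n,f,None if q is None else np.round(q,2))
E
```

```text
[[0.92, -0.0, 0.38], [-0.38, -0.0, 0.92], [-0.0, -1.0, -0.0]]
cam in tool [-0.08174097 -0.12435356  0.00073713] dir [ 3.17431425e-01  9.48281152e-01 -3.84011228e-04]
box 0 [-0.66  0.24  1.67 -0.    1.23 -0.62]
box 1 [-0.66  0.24  1.67 -0.    1.23  2.52]
stand 0 [-0.27  0.07  1.87 -0.    1.2  -0.36]
stand 1 [-0.27  0.07  1.87 -0.    1.2   2.78]
clip 0 [ 0.35  0.18  1.74 -0.    1.22 -1.55]
clip 1 [ 0.35  0.18  1.74 -0.    1.22  1.59]
fin 0 [-0.05  0.23  2.09 -0.    0.82 -0.14]
fin 1 [-0.05  0.23  2.09 -0.    0.82  3.  ]
```

```bash
python3 - <<'E'
from h import *
from workcell import *
bot.reach([.463,-.126,.30],ori(.05)); snap("wrist","w_st")
bot.reach([.461,-.357,.30],ori(-.04)); snap("wrist","w_box")
print(get_obs()["time_s"],get_obs()["wrist_force"])
E
```

```text
3.7833 [ 1.52919563 -0.33094865 -0.07419041]
```

View pics/w_st.png

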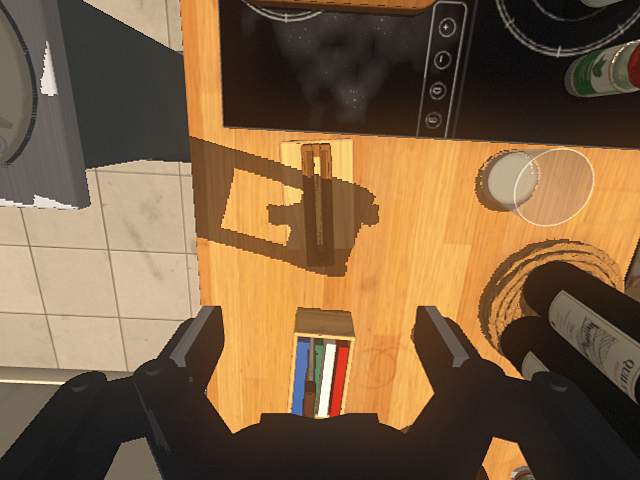

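View pics/w_box.png

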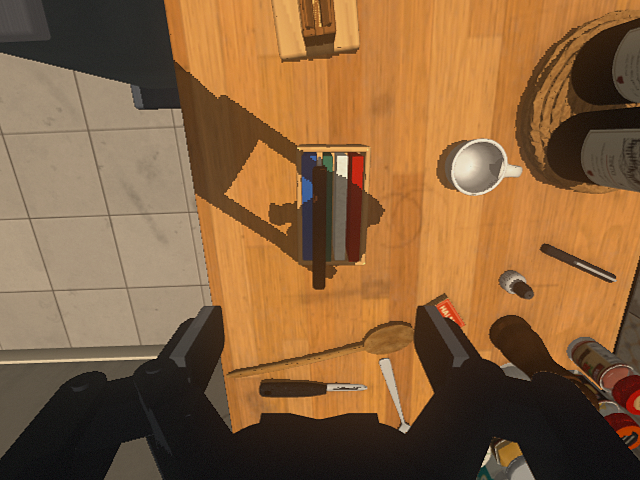

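```bash
python3 - <<'E'
from h import *
crop("w_box",280,130,390,300,3.5,"c5"); crop("w_st",265,125,385,285,3.7,"c6")
a=cv2.imread("pics/c5.png");b=cv2.imread("pics/c6.png");h=max(a.shape[0],b.shape[0])
o=np.zeros((h,a.shape[1]+b.shape[1],3),np.uint8);o[:a.shape[0],:a.shape[1]]=a;o[:b.shape[0],a.shape[1]:]=b
o=np.clip(o.astype(float)*1.5,0,255).astype(np.uint8)
cv2.imwrite("pics/c56.png",o);print(a.shape,o.shape)
E
```

```text
(595, 385, 3) (595, 829, 3)
```

View pics/c56.png

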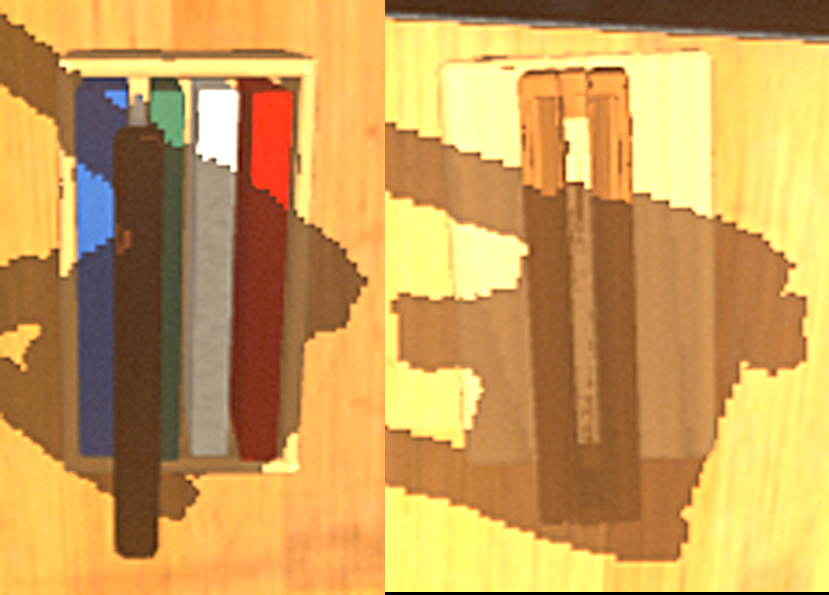

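```bash
python3 - <<'E'
from h import *
r=load("w_box"); q=lambda x,y:(280+x/3.5-.5,130+y/3.5-.5)
def rep(r,L):
    for n,p,z in L: print(n,np.round(backproj(r,*p,z),4))
rep(r,[("railL",q(138,126),.146),("railR",q(136,556),.146),("railLl",q(117,128),.146),("railLr",q(159,127),.146),("railRl",q(115,554),.146),("railRr",q(158,554),.146),
("TL",q(62,58),.06),("TR",q(314,60),.06),("BR",q(297,470),.06),("BL",q(67,468),.06)])
r=load("w_st"); q=lambda x,y:(265+(x-385)/3.7-.5,125+y/3.7-.5)
rep(r,[("lipN",q(574,71),.083),("lipNl",q(522,72),.083),("lipNr",q(627,70),.083),("lipFl",q(541,522),.083),("lipFr",q(639,522),.083),("floorN",q(577,118),.04),("floorF",q(589,443),.04),
("ft1",q(444,62),.015),("ft2",q(709,53),.015),("ft3",q(714,462),.015),("ft4",q(469,464),.015)])
E
```

```text
railL [ 0.4635 -0.3012  0.146 ]
railR [ 0.4585 -0.4122  0.146 ]
railLl [ 0.4586 -0.3015  0.146 ]
railLr [ 0.4684 -0.3017  0.146 ]
railRl [ 0.453  -0.4114  0.146 ]
railRr [ 0.4643 -0.4119  0.146 ]
TL [ 0.4411 -0.2889  0.06  ]
TR [ 0.5167 -0.2924  0.06  ]
BR [ 0.5121 -0.4252  0.06  ]
BL [ 0.4348 -0.4214  0.06  ]
lipN [ 0.4567 -0.0564  0.083 ]
lipNl [ 0.443  -0.0574  0.083 ]
lipNr [ 0.4708 -0.0554  0.083 ]
lipFl [ 0.4531 -0.1863  0.083 ]
lipFr [ 0.4823 -0.1848  0.083 ]
floorN [ 0.458  -0.0717  0.04  ]
floorF [ 0.467  -0.1754  0.04  ]
ft1 [ 0.4148 -0.0584  0.015 ]
ft2 [ 0.4987 -0.0514  0.015 ]
ft3 [ 0.5118 -0.1888  0.015 ]
ft4 [ 0.4256 -0.194   0.015 ]
```

```bash
python3 - <<'E'
from h import *
from workcell import *
hand.move_gripper(.05)
bot.servo_line([.461,-.3567,.20],ori(-.045),.25)
bot.servo_line([.461,-.3567,.134],None,.1)
print(get_obs()["wrist_force"])
hand.move_gripper(0,40); o=get_obs(); print(o["gripper_width"],o["wrist_force"])
snap("wrist","w_g")
bot.servo_line([.461,-.3567,.16],None,.08); print(get_obs()["wrist_force"])
bot.servo_line([.461,-.3567,.26],None,.2); o=get_obs(); print(o["gripper_width"],o["wrist_force"],o["time_s"])
snap("wrist","w_l"); snap("scene","s_l")
a=cv2.imread("pics/w_l.png");b=cv2.imread("pics/s_l.png")[200:400,230:450]
b=cv2.resize(b,(440,400));a=cv2.resize(a[:,180:460],(350,600));o=np.zeros((600,790,3),np.uint8);o[:,:350]=a;o[:400,350:]=b;cv2.imwrite("pics/l.png",o)
E
```

```text
[0.05374583 0.40317859 0.37709542]
0.011654847492657239 [-0.18927164  1.03069895  3.99585826]
[-0.8810422   0.43813581 -0.90165266]
0.011565196071502195 [-0.63315092  0.58554503 -1.41816186] 7.1833
```

View pics/l.png

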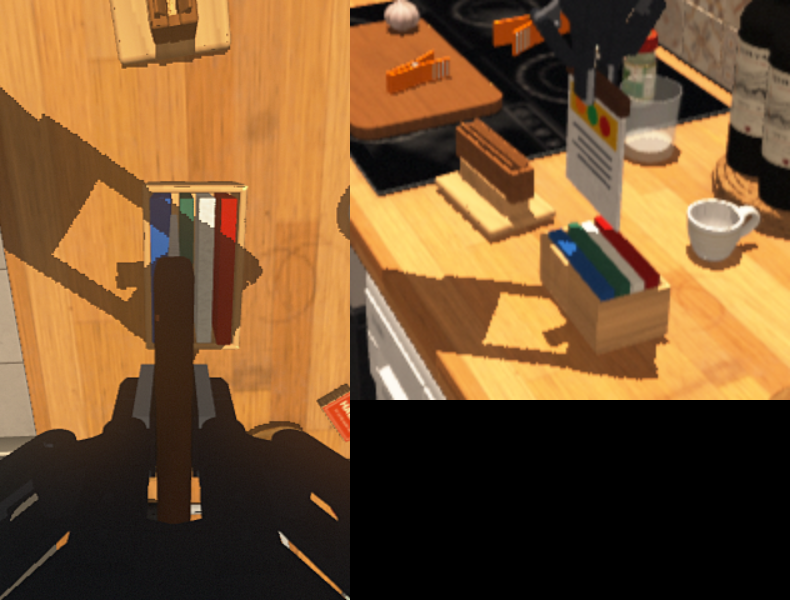

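```bash
python3 - <<'E'
from h import *
from workcell import *
p=backproj(load("w_l"),320,205.6,.272); print(p, "expect left end y", -.3567+.056)
bot.servo_line([.4625,-.1235,.26],ori(.086),.2)
bot.servo_line([.4625,-.1235,.222],None,.15)
print(get_obs()["time_s"]);snap("wrist","w_p"); snap("scene","s_p"); snap("top","t_p")
crop("w_p",230,80,410,260,3.2,"a"); crop("s_p",260,200,350,330,4.4,"b")
a=cv2.imread("pics/a.png");b=cv2.imread("pics/b.png");o=np.zeros((576,800,3),np.uint8);o[:,:400]=a[:,88:488];o[:572,400:796]=b;cv2.imwrite("pics/p.png",o)
E
```

```text
[ 0.46364499 -0.29842594  0.272     ] expect left end y -0.3007
9.0
```

View pics/p.png

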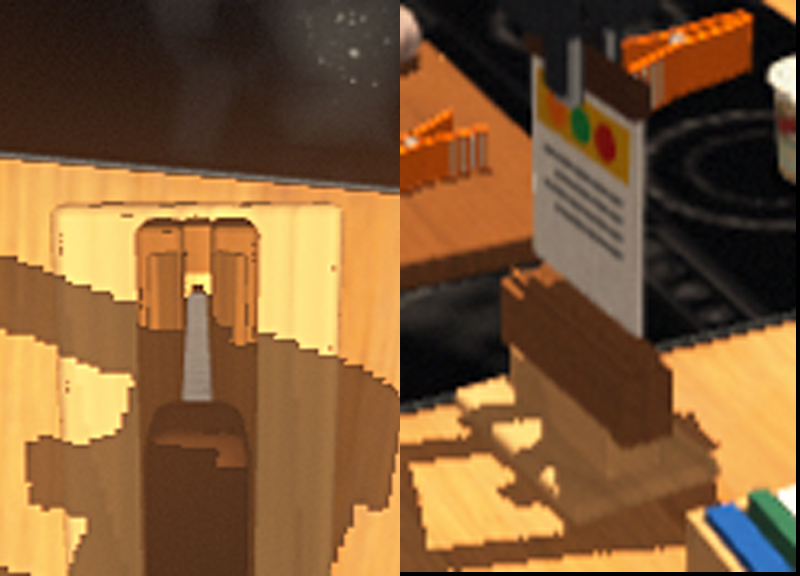

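```bash
python3 - <<'E'
from h import *
from workcell import *
for z in [.20,.19,.182,.177,.173,.171,.169,.167]:
    bot.servo_line([.4625,-.1235,z],None,.06); o=get_obs(); print(z,np.round(o["position"],4),np.round(o["wrist_force"],2),np.round(o["ft_torque"],2),round(o["time_s"],2))
    if o["wrist_force"][2]>6: break
snap("scene","s_q"); snap("wrist","w_q")
crop("w_q",230,80,410,260,3.2,"a"); crop("s_q",260,200,350,330,4.4,"b")
a=cv2.imread("pics/a.png");b=cv2.imread("pics/b.png");o=np.zeros((576,800,3),np.uint8);o[:,:400]=a[:,88:488];o[:572,400:796]=b;cv2.imwrite("pics/p2.png",o)
E
```

```text
0.2 [ 0.4623 -0.1234  0.1996] [ 0.35 -0.57 -0.29] [-0.   -0.05  0.01] 9.67
0.19 [ 0.4622 -0.1234  0.1896] [ 0.21 -0.13 -0.4 ] [-0.02  0.01  0.  ] 9.98
0.182 [ 0.4622 -0.1234  0.1816] [ 0.01  0.32 -1.24] [ 0.   -0.01  0.02] 10.27
0.177 [ 0.4623 -0.1234  0.1767] [ 0.52 -0.58 -1.53] [ 0.01 -0.03  0.07] 10.52
0.173 [ 0.4623 -0.1235  0.1728] [-0.67  0.1  -0.78] [0.01 0.01 0.03] 10.77
0.171 [ 0.4625 -0.1235  0.1709] [ 0.37 -0.57 -1.88] [-0.03 -0.    0.01] 11.02
0.169 [ 0.4624 -0.1235  0.1689] [ 0.29  0.16 -0.98] [ 0.03  0.01 -0.04] 11.27
0.167 [ 0.4634 -0.1235  0.1686] [-2.26  3.09 16.77] [0.4  0.79 0.04] 11.52
```

View pics/p2.png

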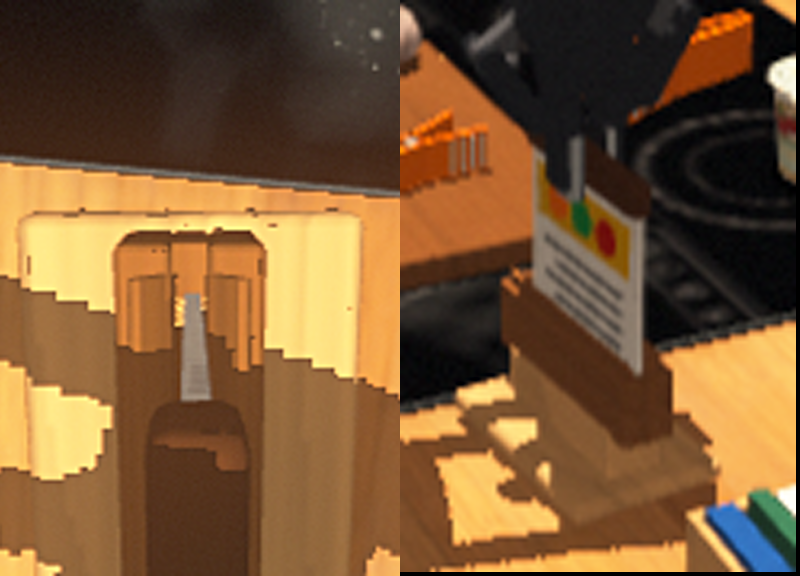

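```bash
python3 - <<'E'
from h import *
from workcell import *
bot.servo_line([.4625,-.1235,.1688],None,.05); print(get_obs()["wrist_force"])
hand.move_gripper(.045)
bot.servo_line([.4625,-.1235,.215],None,.1)
bot.servo_line([.4625,-.1235,.32],None,.2);print(get_obs()["time_s"],get_obs()["wrist_force"])
snap("wrist","w_r"); snap("scene","s_r"); snap("top","t_r")
crop("w_r",230,80,410,260,3.2,"a"); crop("s_r",260,200,350,330,4.4,"b")
a=cv2.imread("pics/a.png");b=cv2.imread("pics/b.png");o=np.zeros((576,800,3),np.uint8);o[:,:400]=a[:,88:488];o[:572,400:796]=b;cv2.imwrite("pics/p3.png",o)
E
```

```text
[-0.75235847 -0.10223151 -0.99707752]
13.5667 [0.62774421 0.21332024 0.02129006]
```

View pics/p3.png

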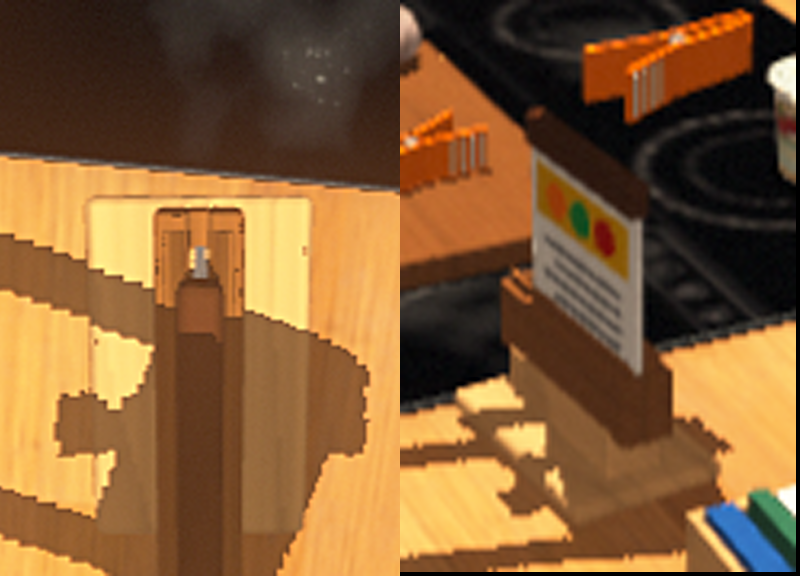

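```bash
python3 - <<'E'
from h import *
from workcell import *
bot.reach([.513,.193,.22],ori(.33-np.pi/2)); snap("wrist","w_c"); print(get_obs()["time_s"])
crop("w_c",220,100,420,250,3.9,"c")
E
```

```text
15.4667
```

View pics/c.png

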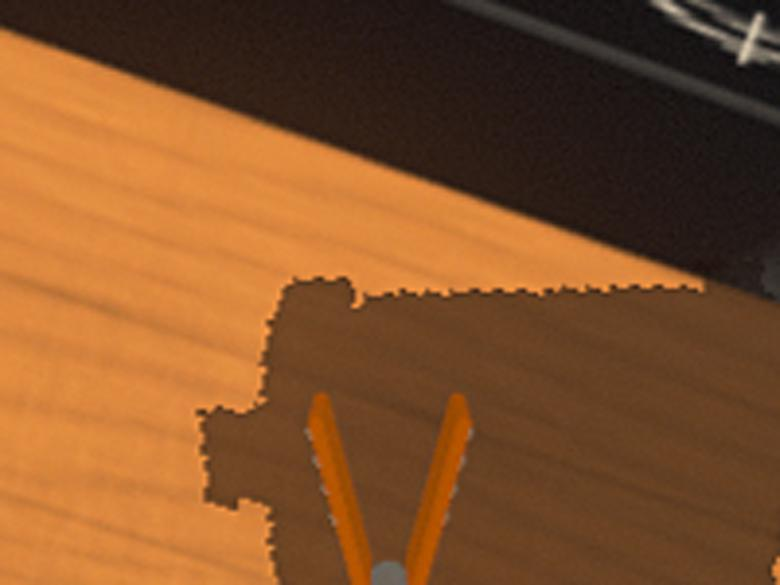

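View pics/w_c.png

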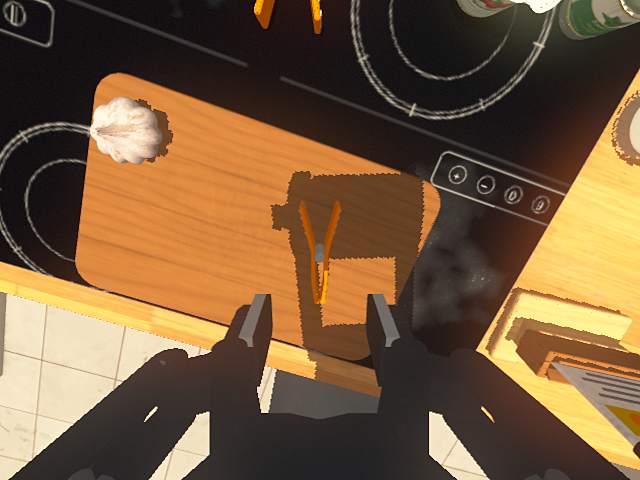

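```bash
python3 - <<'E'
from h import *
crop("w_c",280,190,360,310,5,"c")
r=load("w_c")
for n,u,v in [("h1",301.6,202),("h2",336.7,201.6),("hinge",319.5,252),("jaw",320,302)]: print(n,np.round(backproj(r,u,v,.051),4))
E
```

```text
h1 [0.5276 0.2145 0.051 ]
h2 [0.5381 0.185  0.051 ]
hinge [0.4878 0.1839 0.051 ]
jaw [0.4381 0.1663 0.051 ]
```

View pics/c.png

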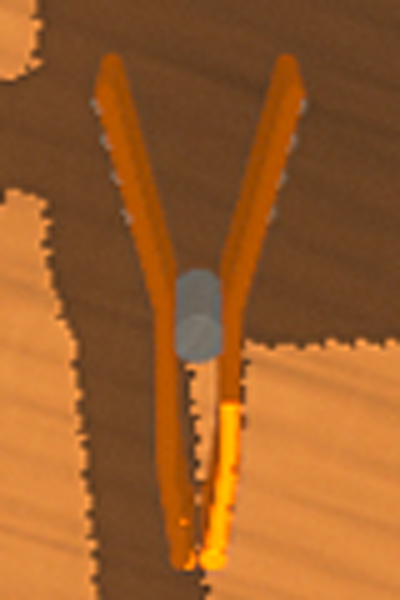

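```bash
python3 - <<'E'
from h import *
r=load("w_c")
P={n:backproj(r,u,v,.051)[:2] for n,u,v in [("h1",301.5,200.8),("h2",336.9,200.8),("hinge",319.1,256.5),("jaw",319,303)]}
for k in P: print(k,np.round(P[k],4))
h=(P["h1"]+P["h2"])/2; d=h-P["jaw"]; L=np.linalg.norm(d); d/=L; print("len",L,"ang",np.arctan2(d[1],d[0]), "hinge from jaw",(P["hinge"]-P["jaw"])@d, "width",np.linalg.norm(P["h1"]-P["h2"]))
print("handles pt",P["hinge"]+.034*d, P["jaw"]+d*.082)
r=load("top0")
for n,p in P.items(): print(n,proj(r,[*p,.051]))
E
```

```text
h1 [0.5286 0.2149]
h2 [0.5388 0.185 ]
hinge [0.4834 0.1828]
jaw [0.4368 0.1669]
len 0.10242781903456827 ang 0.3285920665752358 hinge from jaw 0.04925257740844495 width 0.03155377425217978
handles pt [0.51556122 0.19377767] [0.51437294 0.19338143]
h1 [[224.82263589 253.5181941 ]]
h2 [[236.57929851 249.88868845]]
hinge [[236.44396984 271.46074014]]
jaw [[241.80338743 289.93053465]]
```

```bash
python3 - <<'E'
from h import *
from workcell import *
q=ori(.329-np.pi/2); p=[.5148,.1932]
hand.move_gripper(.052)
bot.servo_line([*p,.08],q,.2); bot.servo_line([*p,.042],None,.06)
o=get_obs(); print(o["wrist_force"]); snap("wrist","w_d")
hand.move_gripper(0,30); o=get_obs(); print(o["gripper_width"],o["wrist_force"],o["time_s"])
snap("wrist","w_e")
a=cv2.imread("pics/w_d.png");b=cv2.imread("pics/w_e.png");cv2.imwrite("pics/de.png",np.hstack([a[150:450,180:460],b[150:450,180:460]]))
E
```

```text
[-0.21460616  1.03970147 -0.31770913]
0.012626763421277639 [ 0.52225579 -1.16822418  8.81245259] 17.825
```

View pics/de.png

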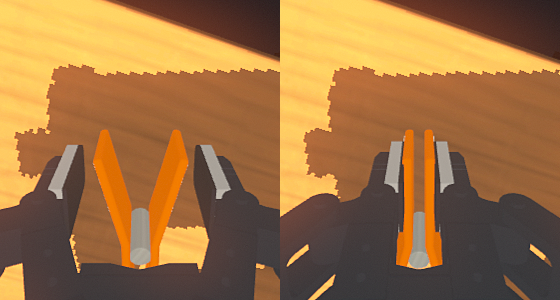

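```bash
python3 - <<'E'
from h import *
from workcell import *
bot.servo_line([.5148,.1932,.16],None,.12); o=get_obs(); print(o["gripper_width"],o["wrist_force"],o["time_s"])
bot.dwell(.25)
psi=.086; xs=np.array([np.cos(psi),np.sin(psi)]); ys=np.array([-np.sin(psi),np.cos(psi)])
p=np.array([.4625,-.1235])+.205*ys
bot.servo_line([*p,.16],ori(psi),.12); bot.servo_line([*p,.128],None,.12)
o=get_obs(); print(o["gripper_width"],o["position"],o["time_s"])
snap("wrist","w_f");snap("scene","s_f");snap("top","t_f")
crop("s_f",230,180,370,330,4,"sf")
E
```

```text
0.012272321912836797 [ 0.33052388 -0.5635568  -0.26111419] 19.0083
0.012468629312509766 [0.4446904  0.08085046 0.12781806] 21.15
```

View pics/w_f.png

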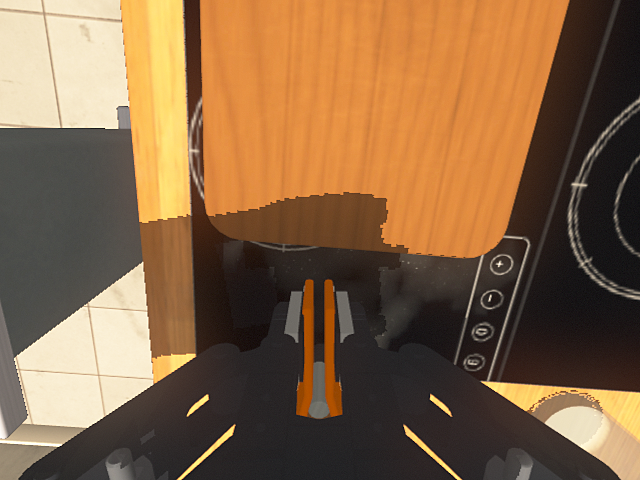

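View pics/sf.png

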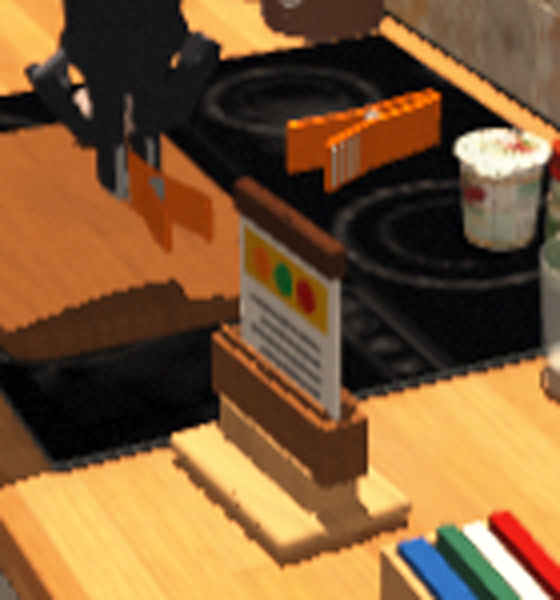

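View pics/t_f.png

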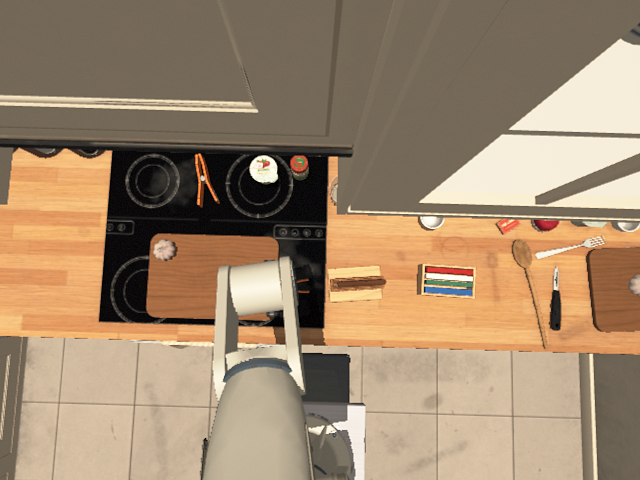

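```bash
python3 - <<'E'
from h import *
r=load("w_r"); q=lambda x,y:(230+(x+88+.5)/3.2-.5,80+(y+.5)/3.2-.5)
print("rail near",backproj(r,*q(200,283),.18)); print("lips near",backproj(r,*q(199.5,210),.083))
w=load("w_f")
print("hinge",backproj(w,319,410,.137)); 
psi=.086; xs=np.array([np.cos(psi),np.sin(psi)]); ys=np.array([-np.sin(psi),np.cos(psi)])
print("expected near rail",np.array([.4625,-.1235])+.056*ys,"hinge exp",np.array([.4446904,.08085])-.034*ys)
crop("w_r",270,130,370,290,3.7,"wr"); crop("t_f",285,240,395,320,7,"tf")
crop("s_f",250,215,330,300,7,"sf2")
E
```

```text
rail near [ 0.45787384 -0.06928279  0.18      ]
lips near [ 0.45665119 -0.0564517   0.083     ]
hinge [0.44797147 0.04677481 0.137     ]
expected near rail [ 0.45768993 -0.06770696] hinge exp [0.4476108  0.04697565]
```

View pics/wr.png

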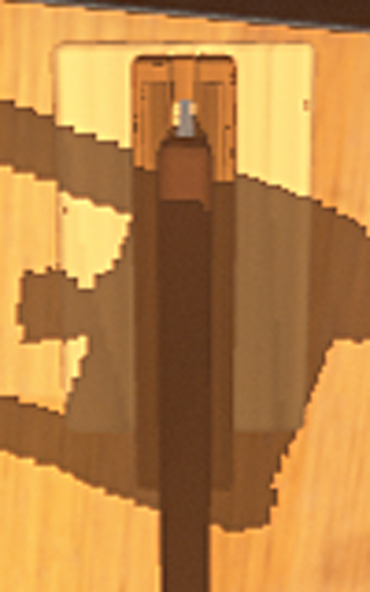

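View pics/tf.png

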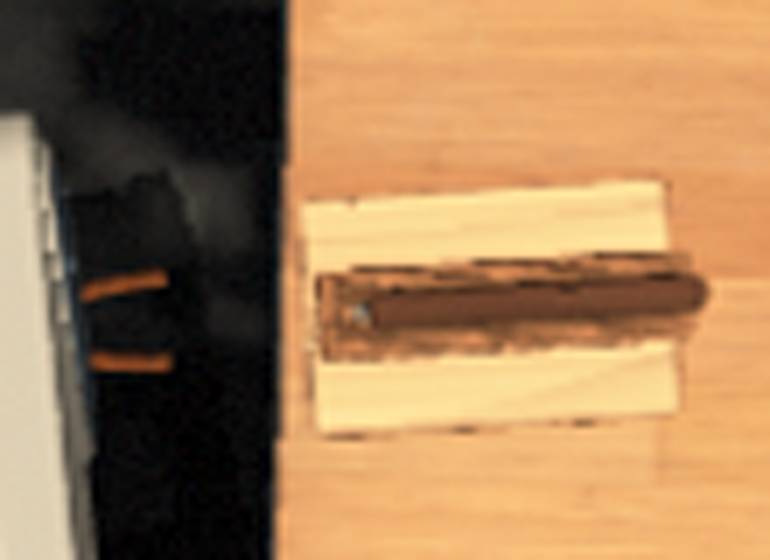

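View pics/sf2.png

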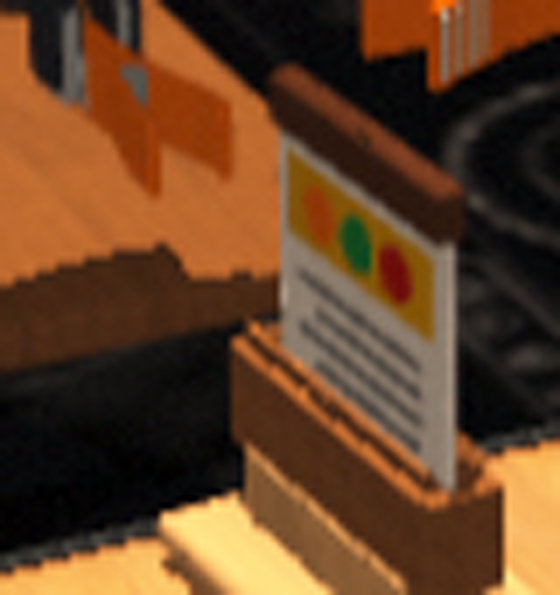

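```bash
python3 - <<'E'
from h import *
r=load("t_f"); q=lambda x,y:(285+(x+.5)/7-.5,240+(y+.5)/7-.5)
psi=.086; xs=np.array([np.cos(psi),np.sin(psi)]); ys=np.array([-np.sin(psi),np.cos(psi)]); S=np.array([.4625,-.1235])
for n,p,z in [("tipA",(168,279),.137),("tipB",(172,362),.137),("railN",(372,310),.18),("railF",(706,294),.18)]:
    P=backproj(r,*q(*p),z)[:2]; print(n,np.round(P,4),"slot frame",np.round([(P-S)@xs,(P-S)@ys],4))
E
```

```text
tipA [ 0.4669 -0.0036] slot frame [0.0147 0.1191]
tipB [ 0.4388 -0.0058] slot frame [-0.0135  0.1193]
railN [ 0.4579 -0.0712] slot frame [-0.0001  0.0525]
railF [ 0.4663 -0.1809] slot frame [-0.0012 -0.0575]
```

```bash
python3 - <<'E'
from h import *
from workcell import *
psi=.086; xs=np.array([np.cos(psi),np.sin(psi)]); ys=np.array([-np.sin(psi),np.cos(psi)]); S=np.array([.4625,-.1235])-.0005*xs
for d in [.16,.13,.115,.106]:
    bot.servo_line([*(S+d*ys),.128],None,.06); o=get_obs(); print(d,np.round(o["wrist_force"],2),np.round(o["gripper_width"],4),round(o["time_s"],2))
bot.dwell(.5)
snap("wrist","w_z");snap("scene","s_z");snap("top","t_z")
crop("s_z",250,205,330,300,6,"sz"); crop("t_z",285,240,395,320,6,"tz"); crop("w_z",260,260,380,440,3,"wz")
a,b=cv2.imread("pics/sz.png"),cv2.imread("pics/wz.png"); o=np.zeros((570,800,3),np.uint8); o[:,:480]=a; o[:540,440:800]=b[:,:360]; cv2.imwrite("pics/z.png",o)
E
```

```text
0.16 [ 0.53 -0.02 -0.78] 0.013 22.2
0.13 [ 0.12  0.3  -0.32] 0.0127 22.85
0.115 [-0.12  0.47 -1.18] 0.0123 23.25
0.106 [-0.6  -1.37 -0.18] 0.0123 23.55
```

View pics/z.png

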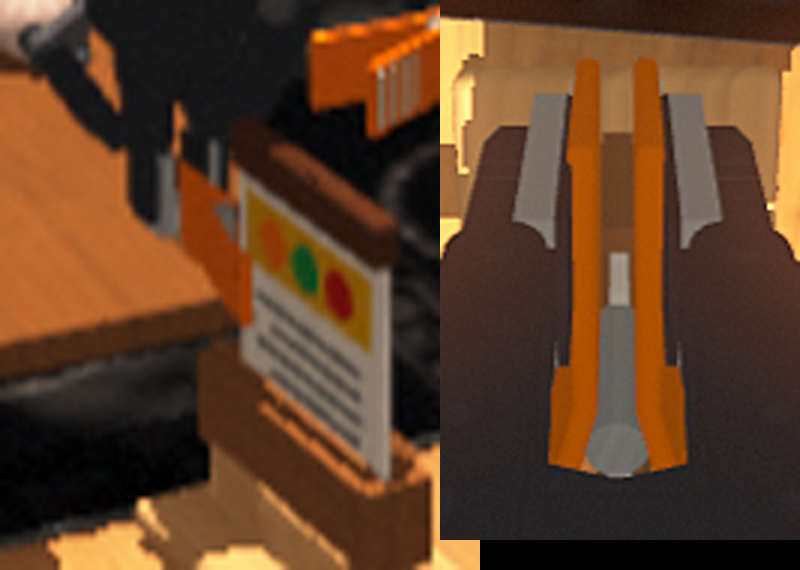

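View pics/tz.png

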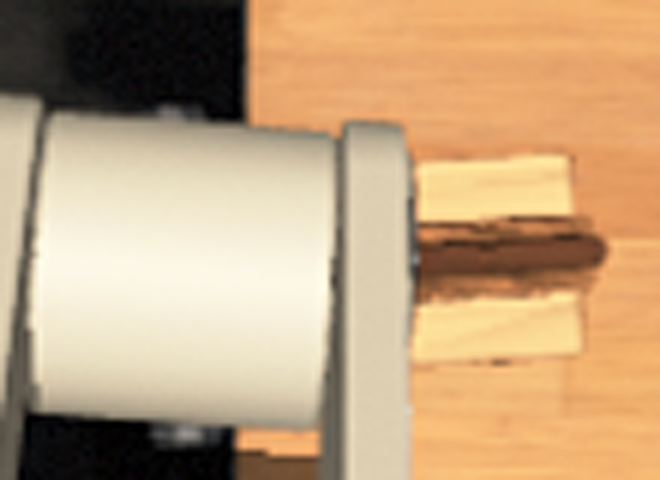

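View pics/w_z.png

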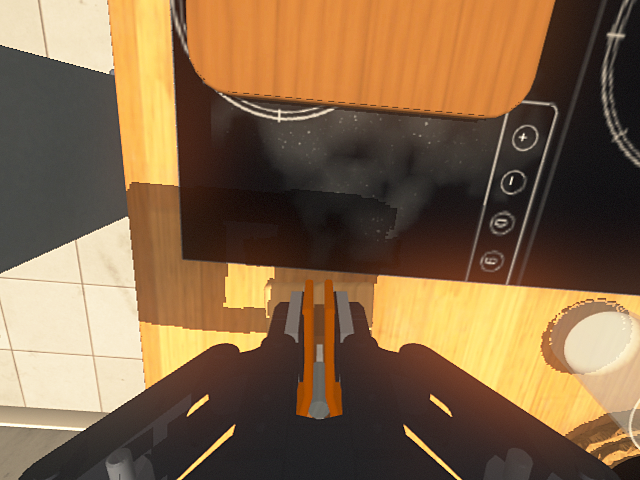

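```bash
python3 - <<'E'
from h import *
from workcell import *
o=get_obs(); psi=.086; xs=np.array([np.cos(psi),np.sin(psi)]); ys=np.array([-np.sin(psi),np.cos(psi)]); S=np.array([.4625,-.1235])
for s in(-.0125,.0125):print(np.round(proj(load("s_z"),[*(S+.026*ys+s*xs),.122]),1))
print(o["position"],o["gripper_width"],o["wrist_force"],abs(o["joint_vel"]).max())
hand_in()
E
```

```text
[[290.8 252.4]]
[[300.1 250. ]]
[ 0.45290181 -0.01790657  0.12800725] 0.01230766402715008 [-0.01995513 -0.11199679 -0.70850898] 0.0009274219891432442
the job is handed in; nothing more can be done
```

The recipe card is standing rail up in the stand's slot, let go. The smaller orange clip, the one from the chopping board, is held open around the card's left edge. I handed the job in at about 24 s of the 50 s limit; `hand_in()` gave no verdict.

- **Card:** It bottomed on the slot floor before I released it. In the pictures afterwards it stood upright and centred, with its rail within about 1 mm of the slot's centre line.
- **Clip:** The fingers had closed to 12.3 mm on the handles, so the clip is at its stop. Before moving in, the top camera showed the jaw tips about 28 mm apart, measured between the middles of the jaws.
- **Clip around the card:** In the last wrist picture the card's edge sits midway between the jaws. By calculation the tips reach about 29 mm past the edge and sit about 82 mm above the card's foot, below the rail.
- **At rest:** The wrist force was under 1 N and the arm was still.

**Not fully confirmed:**
- The clip's back jaw was hidden behind the card in the scene view, and the arm blocked the top view of the clip.
- In the last scene picture the front jaw's tip showed just past the card's edge at about pixel (291, 246). I had predicted (291, 252) for its mid-height.

I saw nothing disturbed in the pictures and recorded no unexpected forces, but I did not compare the bystanders' positions one by one.

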